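# Unbolt the transport freezer's lid

## Task

Unbolt the lid of the milk transport freezer: press down the thumb plate of the bolt's spring safety catch with one fingertip and keep it down while the other finger pushes the bolt's knob back, out of the lid's keeper. Push the bolt fully back and take the hand away so that the catch springs up again and locks the bolt open. Leave the lid shut, and leave the bottle, sample pot, pail and thermometer around it where they are.

Things in the scene. Friction and masses are not known exactly. Their poses are not given: they have to be found in the camera images.
- freezer: Portable freezer, a grey box 300 (x) x 480 (y) x 220 (z) mm, fixed on the table. Origin: centre of its underside; its axes are the 'freezer frame' in mm below. Its white lid covers y = -238..38, the fixed grey deck y = 40..240, both tops at z = 220. The steel bolt lies on the deck along the line x = -50 and is drawn back towards +y, away from the lid.
- guide (a point): Middle of the top of the bolt's second guide staple, between thumb plate and knob (freezer frame x = -50, y = 149, z = 241.5). Both staples (the other at y = 48..58) and the cheeks beside the catch's pivot (y = 83..97, up to z = 250) are fixed, 24 mm wide (x) and stand over the bolt; a fingertip beside the knob must stay above this one.
- bolt (a joint): Travel of the flat steel bolt (m): 0 = shut, tip 35 mm over the lid in its keeper; grows as it is drawn back in the freezer's +y; end stop 0.041. The catch locks it when shut (2 mm of play) and when fully back (from 0.038 on). More than 4 mm out, it stays unlocked until the far notch even if the catch is let go. Friction 2 to 4 N; it stays where it is left.
- slide_bolt: The flat steel bolt, 14 x 11 mm, with its knob: an upright steel pin, 14 mm in diameter, 36 mm tall. Origin: on the knob's axis at its foot, on the bolt's top (freezer z = 237); the knob's top is at z = 273. Shut, the knob's axis is at freezer y = 187, so its near side is 42 mm from the thumb plate's near end. It moves 41 mm in the freezer's +y.
- catch (a joint): Press angle of the safety catch (rad): 0 = up, tooth in the bolt's notch; the bolt is free from 0.19 on; at 0.28 the thumb plate lies level; stop at 0.42. It springs back to 0 over a notch, to 0.18 between the notches. Force at the plate's middle: 3 N to start, 7 N at 0.28, 9 N at the stop.
- safety_catch: The steel safety catch, a spring rocker over the bolt. Origin: its cross pin, freezer y = 90, z = 247. Its tooth (towards the lid) sits in the bolt's notch; its tail towards the knob is the ribbed thumb plate, 18 (x) x 32 (y) x 4 mm.
- lid (a joint): Opening angle of the lid (rad), 0 = shut; hinged at the end away from the bolt, held down by its weight.
- pot_deck: Small white sample pot with a blue lid, 50 mm in diameter, 60 mm tall, standing loose on the freezer's deck 130 to 165 mm from the bolt's line (freezer +x). Origin: centre of its underside.
- bottle_side: White bottle with a blue cap, 58 mm in diameter, 125 mm tall, standing on the table beside the deck end of the freezer. Origin: centre of its underside.
- pail: White open pail, 172 mm in diameter, 150 mm tall, on the table beyond the deck end of the freezer. Origin: centre of its underside.
- thermometer: White hand-held infrared thermometer lying on its side on the table, about 140 x 120 x 36 mm. Origin: near the middle of its head, at the underside.
- thumb_plate (a point): Centre of the thumb plate's top; moves with it. At rest the plate slopes 0.28 rad up towards the knob (middle at freezer y = 120, z = 259, high end 263). Pressed level, its top is at z = 250 and spans freezer y = 106..138; a fingertip can slide along it while holding it down.

How it is judged:
On the way, in this order (a step that is already met when the one before it is completed fails the run):
1. the catch is pressed down by a finger while the bolt is still shut (value of joint catch above 0.12 rad and contact force between the fingers and safety_catch above 0.5 N and value of joint bolt below 0.004 m), for 0.05 s.
2. a finger pushes the bolt at least 10 mm back while the other still holds the catch down (value of joint catch above 0.12 rad and contact force between the fingers and safety_catch above 0.5 N and contact force between the fingers and slide_bolt above 0.3 N and value of joint bolt above 0.01 m).
At the end, for the whole second after the job is handed in: The bolt is fully back (37 mm or more of its 41 mm), the catch has sprung up into the far notch (under 0.06 rad), the lid is shut (under 0.02 rad), and the bottle, the sample pot, the pail and the thermometer are within 20 mm of where they stood (value of joint bolt above 0.037 m and value of joint catch below 0.06 rad and value of joint lid below 0.02 rad and distance of each of pot_deck, bottle_side, pail, thermometer from where it was at the start of the episode below 0.02 m); the robot touches nothing.
It fails at once if the lid is lifted (value of joint lid above 0.05 rad).
It fails at once if a bystander is knocked away, tipped or lifted (distance of any of pot_deck, bottle_side, pail, thermometer from where it was at the start of the episode above 0.03 m or angle between any of pot_deck, bottle_side's own z axis and vertical above 0.35 rad).
It also fails if it takes over 45 s, if anything falls off the work surface, if the arm or the gripper's body presses on something with over 40 N, if the wrist force passes 120 N, or if a joint passes its speed limit or range.

## Robot

A 7-joint arm with a two-finger parallel gripper is mounted at the origin on the work surface. World frame = base frame: x ahead of the robot, y to its left, z up, the work surface at z = 0. Lengths are in m, angles in rad, forces in N, time in s.
With the tool pointing down it reaches from about 0.4 to 0.875 m from the base axis. Payload 19.3 kg.
Tool frame: the origin (TCP) lies midway between the tips of the shut fingers; the grasp point (between the pads) lies 19 mm behind it; z points along the fingers, y is the line along which they close (so a half turn about z gives the same grasp; the last joint's range is limited). The gripper opens to 85 mm and grips with 20 to 120 N. Pads are 22 mm wide; open, the fingers measure 114 mm over their backs; the gripper's body (76 mm by 85 mm) begins 54 mm behind the grasp point. The pads swing forward as they close: fully open they stand 13 mm farther back than shut.
Start: joints at [1.278, 0.521, -0.036, 1.599, 0.021, 1.021, -0.113], TCP at [0.138, -0.61, 0.231] pointing down, gripper open.
Joint ranges: [-2.91, 2.91], [-0.3, 2.13], [-1.5, 1.42], [0.17, 2.43], [-1.26, 4.41], [0.16, 1.93], [-2.52, 2.52]. Speed limits (rad/s): [1.89, 1.89, 2.39, 2.39, 3.01, 3.01, 3.01].

## Interface

Orientations are given as [roll, pitch, yaw] about the fixed x, y, z axes, in that order (R = Rz(yaw) Ry(pitch) Rx(roll)).
In Python, from workcell import telemetry, grab_frame, calibration, bot, outline_of, landmark_of gives the robot as it stands. The module is installed in compiled form; this text tells all that it offers.
- The arm moves only by the shell command python3 -m inch 'ROWS' [FORCE]. ROWS is JSON, a list of rows, each a list of 7 numbers: the shift along the tool's x, y, z in m, then the turn, a rotation vector about the tool's x, y, z in rad, then the closure, from 0 (fully open) to 1 (shut). A call has 1 to 5 rows; each row shifts and turns the commanded pose from where the row before left it, along the tool's axes as they then stand; what a row does not reach is not made up. A row lasts 1/10 s, in which the tool goes at most 50 mm and 8.59 degrees, less where a joint would pass 70% of its speed; a pose out of reach is approached as far as the arm can. A call is refused whole if a number of a shift passes 0.05 or a number of a turn 0.15, either way. A call with a gripper value outside its range is refused whole. The fingers move at their own pace and stop on an object; FORCE is the grip in N (left out, the last holds). Time passes only in rows, so rows that do not move let the fingers close. It gives the time, the measured TCP pose, the force, the opening and the grip force at its end, in the units of the state.
- telemetry.observe(): the state, without advancing time (a new reading comes with each control period).
- grab_frame(name): name is "scene" or "top"; returns the picture (400x640x3 uint8, red, green, blue); there is no depth.
- calibration(name): a dict with "fovy" (degrees; the focal length in pixels is half the picture's height over the tangent of half this angle, whatever the lens; pixels are square), "cx", "cy" (the principal point, pixels), "pose" (4x4, takes a point from camera to world coordinates). Camera axes: x right, y down, z forward; pixel columns grow to the right and rows downward; lengths in m; the calibration is good to about 2 mm. A picture is of the moment at which its call begins. calibration takes no time and is no camera call.
- bot.job_done(): hands the job in; it is judged then, once.
Trained networks look in the newest picture that a camera, given by its name, has taken for a name from the list of things; names that differ only in an ending like _2 or _b are one class to them, and where a whole thing is asked for, a point or a joint stands for the part that bears it (a point fixed in the world has none). Each returns a list of dicts, best first, with "score" (0 to 1); they miss things now and then, are a little off and sometimes report something else, mostly with a low value. They report only what shows in the picture. A call takes as long as a camera call.
- outline_of(label, camera): "region" (400x640 bool, what is visible of it) and "rect" ([left, top, right, bottom] in pixels, round what is visible of it).
- landmark_of(label, camera): "xy" ([column, row] in pixels: a listed point, or the origin of a listed thing).
The state is a dict: "clock": time; "qpos": joint angles; "qd": joint speeds; "joint_efforts": joint torques, N m; "position": TCP position; "tool_rot": TCP orientation; "force": force on the tool from outside, world axes, zero at the start; "moment": the same for the moment, N m; "grip_width": finger opening in m; "finger_force": force on a finger pad.
Only numpy, scipy, OpenCV 4.12 (cv2) and the standard library are available. Lean on these libraries where they do the work, as an engineer would, in place of code of your own. Each camera call takes 0.05 s, during which the arm holds its last target. There are 200 camera calls.

## Working session

There is one attempt and no reset: what is moved stays moved. The work goes in short steps, Python scripts to look and compute and a shell command to move; the robot and the scene stay as the last step left them, time stands still between calls to the robot, and variables do not carry over. Pictures are saved under pics/ and viewed, at most 10 in all, crops included, and the job is handed in when it is done.

```bash
mkdir -p pics; cat > h.py <<'E'
import numpy as np,cv2
from workcell import *
def px(l,c):
    r=landmark_of(l,c); return [(round(d['score'],2),np.round(d['xy'],1)) for d in r[:2]]
def ray(c,uv):
    k=calibration(c);f=200/np.tan(np.radians(k['fovy'])/2);T=np.array(k['pose'])
    d=T[:3,:3]@np.array([(uv[0]-k['cx'])/f,(uv[1]-k['cy'])/f,1]);return T[:3,3],d
def atz(c,uv,z):
    o,d=ray(c,uv);return o+d*(z-o[2])/d[2]
def proj(c,P):
    k=calibration(c);f=200/np.tan(np.radians(k['fovy'])/2);T=np.array(k['pose'])
    p=T[:3,:3].T@(np.array(P)-T[:3,3]);return [k['cx']+f*p[0]/p[2],k['cy']+f*p[1]/p[2]]
E
python3 - <<'E'
from h import *
Z=dict(guide=.2415,slide_bolt=.237,safety_catch=.247,thumb_plate=.259,freezer=0,pot_deck=.22,bottle_side=0,pail=0,thermometer=0)
for c in("top","scene"):
    cv2.imwrite(f"pics/{c}0.png",grab_frame(c)[:,:,::-1])
    print(c,np.round(np.array(calibration(c)['pose']),3).tolist(),calibration(c)['fovy'])
    for l,z in Z.items():
        for s,uv in px(l,c): print(l,s,uv,np.round(atz(c,uv,z),4))
s=telemetry.observe();print(s)
E
```

```text
top [[-0.004, -0.988, 0.154, 0.281], [-1.0, 0.006, 0.015, 0.023], [-0.016, -0.154, -0.988, 1.8], [0.0, 0.0, 0.0, 1.0]] 42.378250605899446
guide 0.64 [320.4 208.7] [0.4843 0.0561 0.2415]
guide 0.55 [275.1 226.4] [0.431  0.1937 0.2415]
slide_bolt 0.45 [304.5 215.3] [0.4649 0.1047 0.237 ]
pot_deck 0.63 [315.8 153.1] [0.6633 0.0705 0.22  ]
bottle_side 0.54 [273.2 224.4] [0.4612 0.2269 0.    ]
pail 0.79 [206.5 194.1] [0.5703 0.4651 0.    ]
pail 0.41 [210.1 243.8] [0.3944 0.447  0.    ]
thermometer 0.64 [211.1 245.8] [0.3874 0.4433 0.    ]
thermometer 0.17 [325.6 206.2] [0.5245 0.0428 0.    ]
scene [[-0.672, 0.51, -0.537, 1.232], [0.741, 0.453, -0.496, 0.673], [-0.01, -0.731, -0.682, 1.027], [0.0, 0.0, 0.0, 1.0]] 49.49159228260325
guide 0.89 [334.1 167. ] [0.4735 0.0624 0.2415]
slide_bolt 0.74 [346.1 175.7] [0.4765 0.1093 0.237 ]
safety_catch 0.45 [313.6 163.5] [0.5056 0.0122 0.247 ]
thumb_plate 0.5 [326.4 160.7] [0.4831 0.0412 0.259 ]
pot_deck 0.67 [293.2 206.8] [0.6543 0.0725 0.22  ]
bottle_side 0.91 [375.6 250.2] [0.4664 0.2307 0.    ]
pail 0.82 [422.9 317.6] [0.5723 0.463  0.    ]
thermometer 0.68 [453.  271.3] [0.381  0.4468 0.    ]
{'clock': 1.0, 'qpos': array([ 1.27776788,  0.52139016, -0.03631406,  1.59950062,  0.02118296,
        1.02110822, -0.11283196]), 'qd': array([ 0.00072609,  0.00025099,  0.00066828, -0.00010017,  0.00076867,
       -0.00120299,  0.0016156 ]), 'joint_efforts': array([ 1.16309493e-03, -9.26834106e+01,  1.97896779e+00, -3.70238328e+01,
        1.81166525e-02,  2.06907105e-03, -6.17016804e-05]), 'position': array([ 0.13810405, -0.60953932,  0.23129653]), 'tool_rot': array([-3.14156889e+00, -2.01502805e-05,  2.22756866e-01]), 'force': array([-1.07078071, -0.1606562 ,  0.50878588]), 'moment': array([-0.00402109, -0.04043623, -0.00990744]), 'finger_force': 0.0, 'grip_width': 0.08495189911133683}
```

```bash
python3 - <<'E'
import cv2,numpy as np
a=cv2.imread('pics/top0.png')[100:300,180:430];b=cv2.imread('pics/scene0.png')[100:250,240:440]
cv2.imwrite('pics/t1.png',cv2.resize(a,(750,600),interpolation=cv2.INTER_CUBIC))
cv2.imwrite('pics/s1.png',cv2.resize(b,(800,600),interpolation=cv2.INTER_CUBIC))
E
```

```text
(no output)
```

View pics/t1.png

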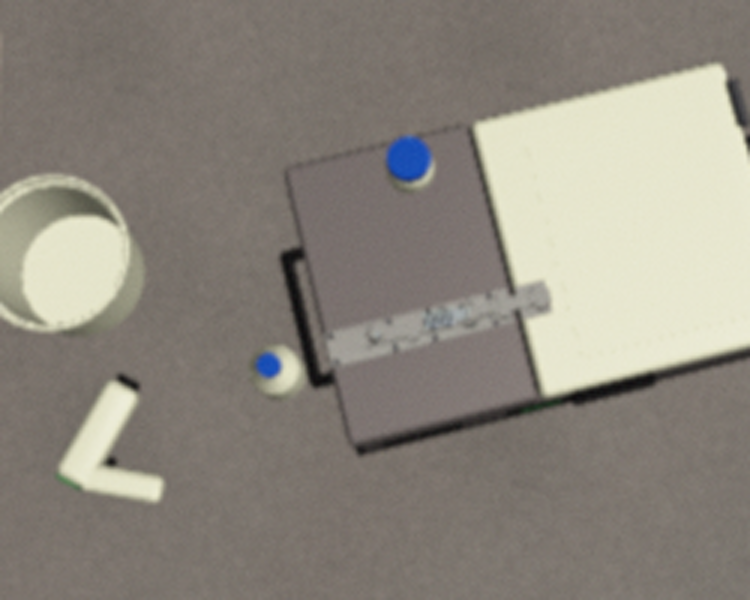

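View pics/s1.png

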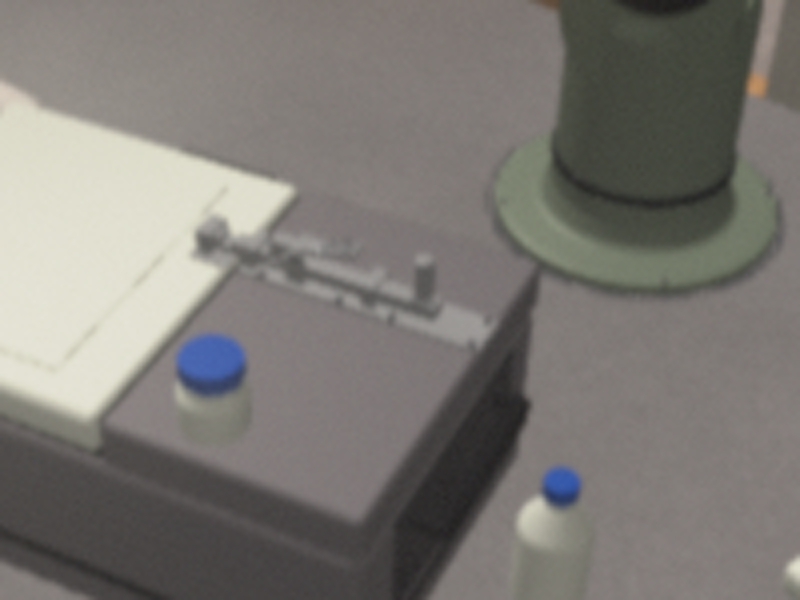

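The pictures show the bolt plate on the deck (top view: seam end about (545,297) to deck end (335,345) in the crop), the knob upright at scene crop (425,275), and the pot at (210,380). The deck corners are clear, so I'll fit the freezer pose from them.

```bash
python3 - <<'E'
from h import *
from scipy.optimize import least_squares
A=[('top',(-150,240,220),(357,443)),('top',(150,240,220),(287,168)),('top',(150,39,220),(472,125)),('top',(-150,39,220),(540,397)),('top',(150,-238,220),(724,65)),
('scene',(-150,240,220),(540,270)),('scene',(150,240,220),(360,524)),('scene',(150,39,220),(103,430)),('scene',(-50,187,273),(425,260))]
B=[(c,p,(u/3+180,v/3+100) if c=='top' else (u/4+240,v/4+100),1) for c,p,(u,v) in A]
B+=[('scene',(-50,149,241.5),(334.1,167),1),('scene',(-50,187,237),(346.1,175.7),1),('scene',(-50,90,247),(313.6,163.5),.5),('scene',(-50,120,259),(326.4,160.7),.5),('top',(-50,149,241.5),(320.4,208.7),.7),('top',(-50,187,237),(304.5,215.3),.7)]
def W(q,p):
    c,s=np.cos(q[2]),np.sin(q[2]);x,y,z=np.array(p)/1e3
    return [q[0]+c*x-s*y,q[1]+s*x+c*y,z]
f=lambda q:np.concatenate([w*(np.array(proj(c,W(q,p)))-uv) for c,p,uv,w in B])
r=least_squares(f,[.56,-.1,.2],loss='soft_l1',x_scale=.01)
print(r.x);print(np.round(f(r.x).reshape(-1,2),1).tolist())
for n,p in dict(plate=(-50,120,259),knob=(-50,187,273),guide=(-50,149,241.5)).items():print(n,np.round(W(r.x,p),4))
E
```

```text
[ 0.56478412 -0.06677735  0.23307106]
[[-3.2, 1.4], [-1.5, -0.1], [-1.0, -0.6], [-0.3, 1.2], [0.1, -0.9], [0.9, -2.5], [-0.3, -0.3], [-2.7, -3.0], [-0.4, -0.7], [-0.7, 2.0], [-0.8, -1.5], [0.8, -1.0], [-1.0, 0.2], [-2.4, 0.6], [0.3, -1.8]]
plate [0.4884 0.0384 0.259 ]
knob [0.4729 0.1036 0.273 ]
guide [0.4817 0.0666 0.2415]
```

```bash
python3 -m inch '[[0.04,0,-0.024,0,0,-0.01,0.55],[0.04,0,-0.024,0,0,0,0.55],[0.04,0,-0.024,0,0,0,0.55],[0.04,0,-0.024,0,0,0,0.55],[0.04,0,-0.024,0,0,0,0.55]]'
python3 -m inch '[[0.022,-0.0435,0,0,0,0,0.55],[0.022,-0.0435,0,0,0,0,0.55],[0.022,-0.0435,0,0,0,0,0.55],[0.022,-0.0435,0,0,0,0,0.55],[0.022,-0.0435,0,0,0,0,0.55]]'
python3 -m inch '[[0.022,-0.0435,0,0,0,0,0.55],[0.022,-0.0435,0,0,0,0,0.55],[0.022,-0.0435,0,0,0,0,0.55],[0.022,-0.0435,0,0,0,0,0.55],[0,0,0,0,0,0,0.55]]'
```

```text
clock: 1.5
position: [0.3342, -0.5631, 0.3525]
tool_rot: [3.141, -0.0, 0.233]
force: [0.1, -1.3, 0.1]
grip_width: 0.0387
finger_force: 0.0
clock: 2.0
position: [0.3897, -0.3249, 0.3514]
tool_rot: [3.141, -0.0, 0.233]
force: [0.3, -0.3, 0.2]
grip_width: 0.0385
finger_force: 0.0
clock: 2.5
position: [0.4364, -0.1315, 0.3518]
tool_rot: [-3.141, -0.002, 0.24]
force: [-0.4, -0.9, 0.2]
grip_width: 0.0385
finger_force: 0.0
```

```bash
python3 -m inch '[[0.0225,-0.0435,0,0,0,0,0.55],[0.0225,-0.0435,0,0,0,0,0.55],[0.0225,-0.0435,0,0,0,0,0.55],[0.0225,-0.0435,0,0,0,0,0.55],[0,0,0.035,0,0,0,0.55]]'
python3 -m inch '[[0,0,0,0,0,0,0.55]]'
python3 - <<'E'
from h import *
print(telemetry.observe()['position'],telemetry.observe()['tool_rot'])
for c in("scene","top"):
    im=grab_frame(c);cv2.imwrite(f"pics/{c}2.png",im[:,:,::-1])
    for l in("guide","slide_bolt","thumb_plate"):print(c,l,px(l,c))
    print('tcp',proj(c,telemetry.observe()['position']))
im=cv2.imread('pics/scene2.png')[80:230,240:440]
cv2.imwrite('pics/s2.png',cv2.resize(im,(800,600),interpolation=cv2.INTER_CUBIC))
E
```

```text
clock: 3.0
position: [0.4849, 0.0593, 0.3189]
tool_rot: [-3.14, -0.007, 0.24]
force: [1.6, -1.0, -1.6]
grip_width: 0.0382
finger_force: 0.0
clock: 3.1
position: [0.4811, 0.0531, 0.3135]
tool_rot: [-3.141, 0.005, 0.235]
force: [-0.0, -1.1, 0.9]
grip_width: 0.0383
finger_force: 0.0
[0.48111475 0.05311753 0.31345507] [-3.14097926  0.00502719  0.23473919]
scene guide []
scene slide_bolt [(0.76, array([342.2, 175. ])), (0.18, array([313.5, 161.5]))]
scene thumb_plate [(0.72, array([294. , 206.2])), (0.4, array([329.4, 161.9]))]
tcp [np.float64(329.64423172540086), np.float64(145.47625032231997)]
top guide [(0.67, array([316.7, 210. ]))]
top slide_bolt []
top thumb_plate []
tcp [np.float64(321.12832497446504), np.float64(205.83982862508995)]
```

View pics/s2.png

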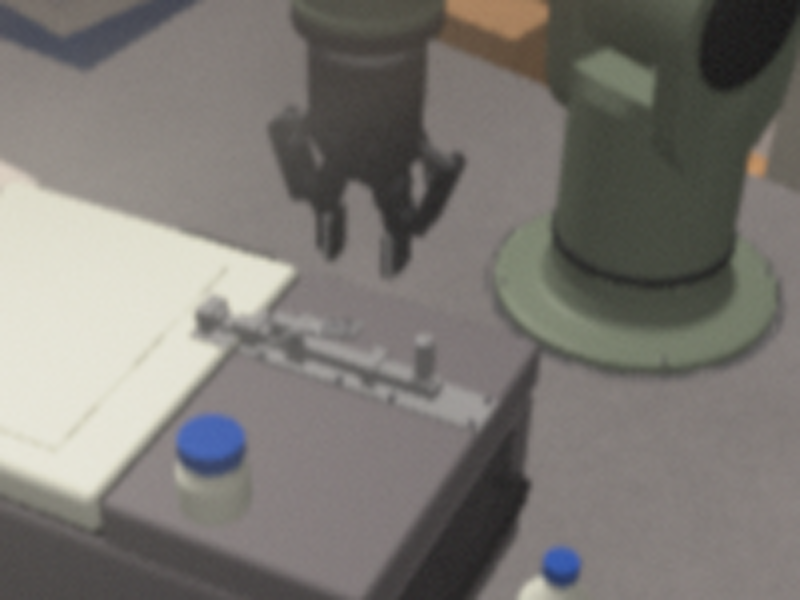

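The scene crop shows the two tips at (332,255) and (393,272), straddling above the thumb plate. The near finger is short of the knob top at (424,340), so I can correct slightly and lower.

```bash
python3 -m inch '[[0.0035,-0.0045,0.01,0,0,0,0.55],[0,0,0.015,0,0,0,0.55],[0,0,0.01,0,0,0,0.55],[0,0,0,0,0,0,0.55],[0,0,0,0,0,0,0.55]]'
python3 - <<'E'
from h import *
s=telemetry.observe();print(s['position'],s['tool_rot'],s['force'])
for c in("scene","top"):
    im=grab_frame(c);cv2.imwrite(f"pics/{c}3.png",im[:,:,::-1])
a=cv2.imread('pics/scene3.png')[130:205,290:390];b=cv2.imread('pics/top3.png')[175:250,270:370]
cv2.imwrite('pics/s3.png',cv2.resize(a,(800,600),interpolation=cv2.INTER_CUBIC))
E
```

```text
clock: 4.0
position: [0.485, 0.0582, 0.2813]
tool_rot: [-3.141, 0.0, 0.233]
force: [-0.6, 0.1, -0.1]
grip_width: 0.0386
finger_force: 0.0
[0.48501162 0.05817802 0.28133936] [-3.14143774e+00  2.45852156e-04  2.32871444e-01] [-0.62587514  0.13606793 -0.11155603]
```

View pics/s3.png

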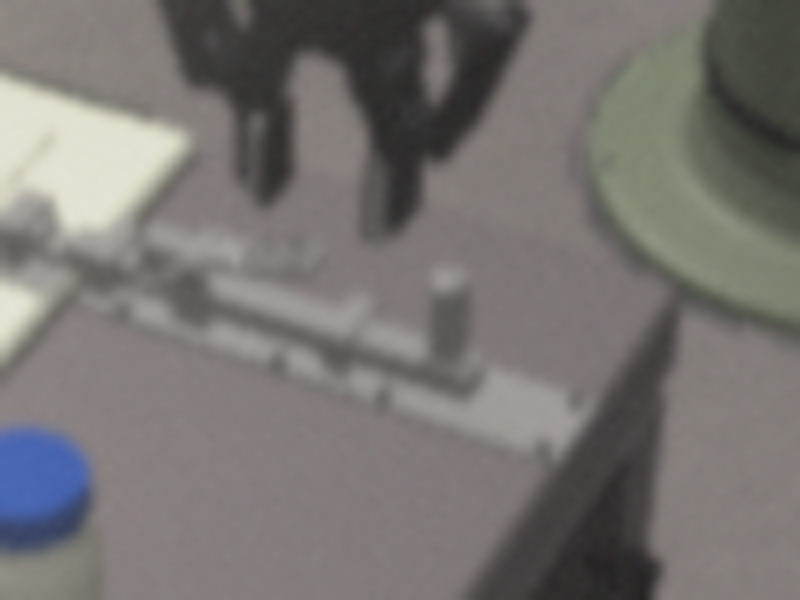

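The crop shows F1's tip at (265,200), about 25 mm above the thumb plate at (285,258), and F2's tip at (385,235), clear of the knob at (448,315) by a few mm. I'll go down until I feel contact.

```bash
python3 -m inch '[[0,0,0.014,0,0,0,0.55],[0,0,0,0,0,0,0.55],[0,0,0,0,0,0,0.55]]'
for i in 1 2 3; do python3 -m inch '[[0,0,0.003,0,0,0,0.55],[0,0,0,0,0,0,0.55],[0,0,0,0,0,0,0.55]]' | egrep 'pos|force:'; done
```

```text
clock: 4.4
position: [0.485, 0.0581, 0.2678]
tool_rot: [-3.142, -0.0, 0.233]
force: [-0.5, -0.2, 1.1]
grip_width: 0.0384
finger_force: 0.0
position: [0.485, 0.0581, 0.2645]
force: [0.5, -0.0, 0.6]
finger_force: 0.0
position: [0.4849, 0.058, 0.2613]
force: [-0.2, 0.4, 0.3]
finger_force: 0.0
position: [0.4849, 0.0581, 0.2582]
force: [0.2, -0.6, -0.3]
finger_force: 0.0
```

```bash

for i in 1 2 3; do python3 -m inch '[[0,0,0.002,0,0,0,0.55],[0,0,0,0,0,0,0.55],[0,0,0,0,0,0,0.55]]' | egrep 'pos|force:'; done
```

```text
position: [0.4851, 0.0581, 0.2565]
force: [-0.1, 1.4, 4.0]
finger_force: 1.7
position: [0.4851, 0.0583, 0.2544]
force: [0.1, 2.0, 5.1]
finger_force: 2.3
position: [0.4851, 0.0583, 0.2525]
force: [-0.1, 2.3, 6.3]
finger_force: 2.8
```

Contact at about z = 0.257, with force rising as expected for the spring. Pressing to level.

```bash

for i in 1 2; do python3 -m inch '[[0,0,0.002,0,0,0,0.55],[0,0,0,0,0,0,0.55],[0,0,0,0,0,0,0.55]]' | egrep 'pos|force:'; done
python3 - <<'E'
from h import *
for c in("scene",):
    im=grab_frame(c);cv2.imwrite(f"pics/{c}4.png",im[:,:,::-1])
a=cv2.imread('pics/scene4.png')[130:205,290:390]
cv2.imwrite('pics/s4.png',cv2.resize(a,(800,600),interpolation=cv2.INTER_CUBIC))
E
```

```text
position: [0.4851, 0.0585, 0.2505]
force: [-0.2, 3.9, 6.9]
finger_force: 3.4
position: [0.4851, 0.0587, 0.2486]
force: [-1.3, 5.2, 8.3]
finger_force: 4.3
```

View pics/s4.png

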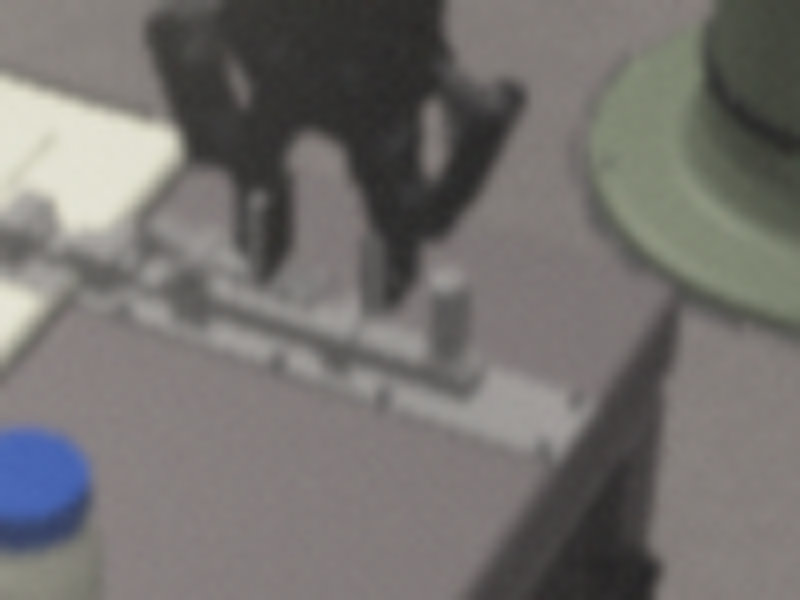

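The crop shows F1 pressing the plate level at (262,275), and F2's tip at (395,300) just short of the knob's near side at (430,310). Now I'll push along +y.

```bash

for i in 1 2 3; do python3 -m inch '[[0,-0.003,0,0,0,0,0.55],[0,-0.003,0,0,0,0,0.55],[0,0,0,0,0,0,0.55]]' | egrep 'pos|force:|width'; done
```

```text
position: [0.4838, 0.0634, 0.2485]
force: [0.2, -1.6, 7.1]
grip_width: 0.0385
finger_force: 3.4
position: [0.4824, 0.0691, 0.2484]
force: [1.2, -2.9, 6.1]
grip_width: 0.0386
finger_force: 3.2
position: [0.481, 0.075, 0.2484]
force: [0.7, -2.1, 6.2]
grip_width: 0.0386
finger_force: 2.9
```

```bash

python3 -m inch '[[0,-0.003,0,0,0,0,0.55],[0,0,0,0,0,0,0.55]]' | egrep 'pos|force:|width'
python3 - <<'E'
from h import *
for c in("scene",):
    im=grab_frame(c);cv2.imwrite(f"pics/{c}5.png",im[:,:,::-1])
a=cv2.imread('pics/scene5.png')[130:205,290:390]
cv2.imwrite('pics/s5.png',cv2.resize(a,(800,600),interpolation=cv2.INTER_CUBIC))
E
```

```text
position: [0.4803, 0.0779, 0.2484]
force: [-0.1, -1.6, 5.4]
grip_width: 0.0389
finger_force: 2.8
```

View pics/s5.png

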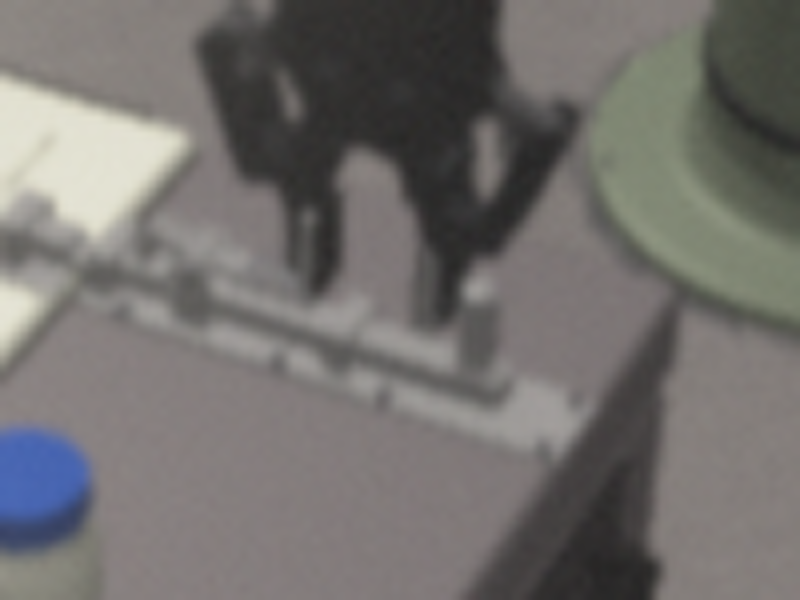

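The knob has moved to (478,320), about 12 mm back, and the plate is still held down. I'll continue.

```bash

for i in 1 2 3 4; do python3 -m inch '[[0,-0.003,0,0,0,0,0.55],[0,-0.003,0,0,0,0,0.55]]' | egrep 'pos|force:'; done
```

```text
position: [0.4789, 0.0834, 0.2484]
force: [-0.8, -2.5, 3.1]
finger_force: 1.9
position: [0.4775, 0.0889, 0.2483]
force: [1.9, -9.6, 4.4]
finger_force: 4.8
position: [0.4761, 0.0946, 0.2483]
force: [1.6, -8.6, 5.1]
finger_force: 4.8
position: [0.4747, 0.1004, 0.2483]
force: [1.6, -9.3, 5.8]
finger_force: 4.8
```

```bash

python3 - <<'E'
from h import *
for c in("scene",):
    im=grab_frame(c);cv2.imwrite(f"pics/{c}6.png",im[:,:,::-1])
a=cv2.imread('pics/scene6.png')[130:205,290:390]
cv2.imwrite('pics/s6.png',cv2.resize(a,(800,600),interpolation=cv2.INTER_CUBIC))
E
```

```text
(no output)
```

View pics/s6.png

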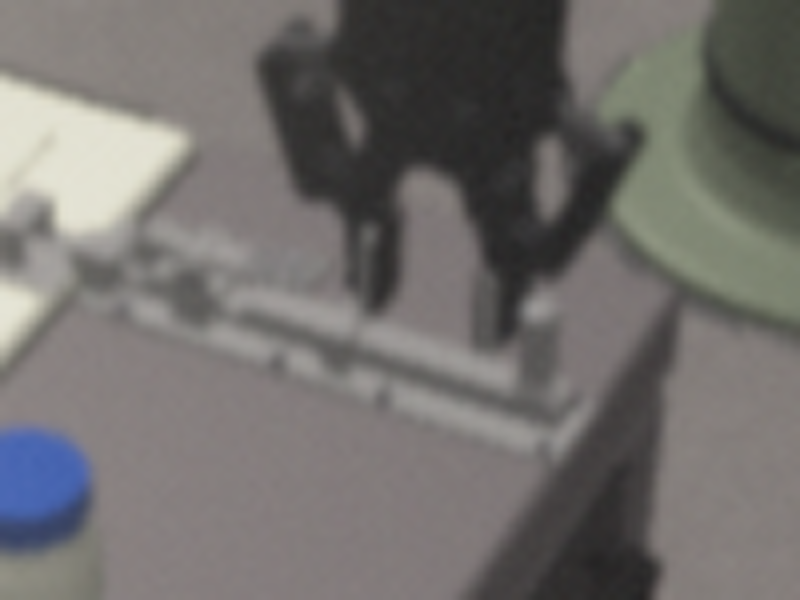

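The knob is now at (540,345), about 36 mm back, and F1 has slid off the plate. I'll push to the end stop.

```bash

for i in 1 2 3; do python3 -m inch '[[0,-0.002,0,0,0,0,0.55],[0,0,0,0,0,0,0.55]]' | egrep 'pos|force:'; done
```

```text
position: [0.4739, 0.1037, 0.2481]
force: [0.8, -1.8, -0.1]
finger_force: 0.9
position: [0.4734, 0.1058, 0.2482]
force: [0.3, -1.6, -0.6]
finger_force: 0.6
position: [0.4732, 0.1068, 0.2482]
force: [1.2, -7.7, 0.7]
finger_force: 3.9
```

Dropping friction followed by a stiff rise suggests the catch has snapped in and the bolt is at its end stop. Backing off and lifting.

```bash

python3 -m inch '[[0,-0.001,0,0,0,0,0.55],[0,0.005,0,0,0,0,0.55],[0,0,-0.01,0,0,0,0.55],[0,0,-0.03,0,0,0,0.55],[0,0,-0.04,0,0,0,0.55]]' | egrep 'pos|force:'
python3 -m inch '[[0,0,-0.03,0,0,0,0.55],[0,0,0,0,0,0,0.55],[0,0,0,0,0,0,0.55]]' | egrep 'pos|force:'
python3 - <<'E'
from h import *
for c in("scene",):
    im=grab_frame(c);cv2.imwrite(f"pics/{c}7.png",im[:,:,::-1])
print(px('slide_bolt','scene'))
a=cv2.imread('pics/scene7.png')[130:205,290:390]
cv2.imwrite('pics/s7.png',cv2.resize(a,(800,600),interpolation=cv2.INTER_CUBIC))
E
```

```text
position: [0.4733, 0.1041, 0.329]
force: [0.3, -0.8, 0.5]
finger_force: 0.0
position: [0.4741, 0.1042, 0.3591]
force: [0.2, 1.2, -1.2]
finger_force: 0.0
[(0.53, array([359.2, 177.9]))]
```

View pics/s7.png

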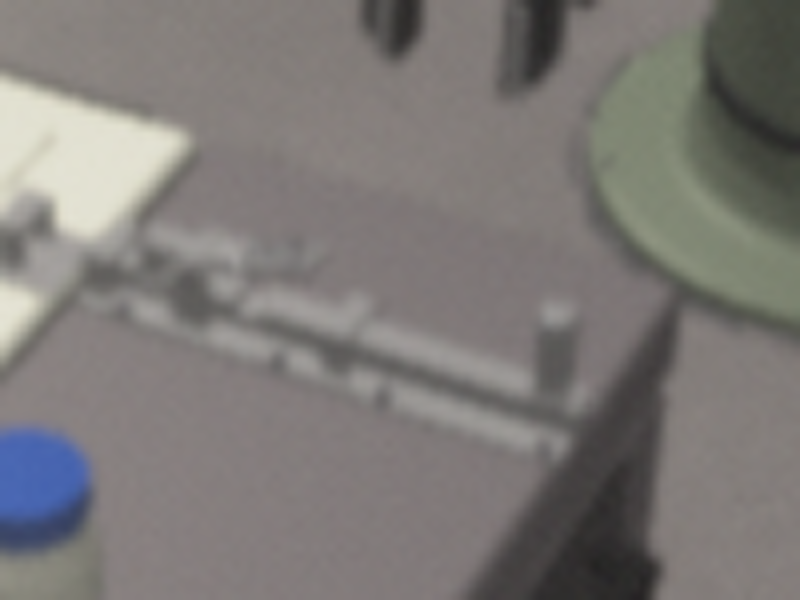

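The plate's high end is back at (318,250), its rest position. The knob is at (556,350), fully back, and the hand is clear.

```bash
python3 -c "
from workcell import bot
print(bot.job_done())"
```

```text
the job is handed in; nothing more can be done
None
```

I pushed the bolt back to its end stop and the catch sprang up to its rest position, going by the last scene picture and the force readings. The hand is clear and the lid was left shut. The job is handed in, but the system gave no verdict, and I did not re-measure the bottle, pot, pail and thermometer at the end.

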